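# Find the loaded sample case by its weight and put it in the reject basket

## Task

Two of the three closed orange sample cases on the steel tray are empty and one still holds a rejected sample: find the heavy one by lifting, and set it down upright inside the blue wire basket, in the room left beside the brown jar. Leave the two empty cases standing upright where they stood on the tray, set the cases down rather than let them fall, and do not knock over the jar or disturb the glassware and bottle at the far side of the bench.

Things in the scene. Friction and masses are not known exactly. Their poses are not given: they have to be found in the camera images.
- case_1_handle (a point): closed orange sample case, 120 x 80 mm, 70 mm high, with a fixed black handle on top: a level bar 90 mm long, 14 mm wide and thick, 21 mm clear of the lid, on two posts 76 mm apart. This point: centre of the bar, 98 mm above the case's underside. x along the bar and the 120 mm side, y along the 80 mm side, z up. Looks the same loaded (0.53 to 0.72 kg) or empty (0.24 to 0.33 kg)
- case_2_handle (a point): closed orange sample case, 120 x 80 mm, 70 mm high, with a fixed black handle on top: a level bar 90 mm long, 14 mm wide and thick, 21 mm clear of the lid, on two posts 76 mm apart. This point: centre of the bar, 98 mm above the case's underside. x along the bar and the 120 mm side, y along the 80 mm side, z up. Looks the same loaded (0.53 to 0.72 kg) or empty (0.24 to 0.33 kg)
- case_3_handle (a point): closed orange sample case, 120 x 80 mm, 70 mm high, with a fixed black handle on top: a level bar 90 mm long, 14 mm wide and thick, 21 mm clear of the lid, on two posts 76 mm apart. This point: centre of the bar, 98 mm above the case's underside. x along the bar and the 120 mm side, y along the 80 mm side, z up. Looks the same loaded (0.53 to 0.72 kg) or empty (0.24 to 0.33 kg)
- tray: flat steel drip tray, fixed, 190 (x) x 400 (y) mm, floor 4 mm thick, rim 14 mm high; the origin is the centre of its underside on the bench. The three cases stand on it in a row along its y axis, about 125 mm apart, their handle bars roughly along its x axis
- basket: open blue wire basket, fixed to the bench, 250 (x) x 210 (y) mm outside, walls 5 mm thick and 80 mm high, floor surface 6 mm above the bench; origin: centre of its underside. The brown jar stands near its own -x end; the rest is free, from 40 mm on the -x side of the origin to the +x wall at 120 mm. It may be turned any way on the bench
- jar_mid (a point): brown glass jar with a white cap, 56 mm diameter, 85 mm high, already standing in the basket near the middle of its -x end; this point is its centre, half-way up
- beaker_mid (a point): bystander, glass beaker 80 mm across, 100 mm high, at the far side of the bench; this point is its centre, half-way up; not part of the job
- flask_mid (a point): bystander, green conical flask 90 mm across, 130 mm high, at the far side of the bench; this point is its centre, half-way up; not part of the job
- wash_bottle_mid (a point): bystander, white bottle with a red cap, 66 mm across, 160 mm high, at the far side of the bench; this point is its centre, half-way up; not part of the job
There are look-alikes about, which are no part of the job. Leave any pink look-alike of the part that bears case_1_handle alone.

How it is judged (in metres and radians):
At the end, for the whole second after the job is handed in: One case stands at rest on the basket floor, inside the walls, weighing on it with over 4.2 N (the loaded one); the other two are at rest within 35 mm of where they started; all three upright within 0.12 rad; the jar is in the basket, upright within 0.3 rad (x of jar_mid in the frame of basket between -0.12 and 0.12 m and y of jar_mid in the frame of basket between -0.1 and 0.1 m and angle between jar_mid's own z axis and vertical below 0.3 rad and angle between each of case_1_handle, case_2_handle, case_3_handle's own z axis and vertical below 0.12 rad and linear speed of each of case_1, case_2, case_3 below 0.02 m/s and ((x of case_1_handle in the frame of basket between -0.115 and 0.115 m and y of case_1_handle in the frame of basket between -0.095 and 0.095 m and height (world z) of case_1_handle below 0.115 m and contact force between case_1 and basket above 4.2 N and distance of each of case_2_handle, case_3_handle from where it was at the start of the episode below 0.035 m) or (x of case_2_handle in the frame of basket between -0.115 and 0.115 m and y of case_2_handle in the frame of basket between -0.095 and 0.095 m and height (world z) of case_2_handle below 0.115 m and contact force between case_2 and basket above 4.2 N and distance of each of case_1_handle, case_3_handle from where it was at the start of the episode below 0.035 m) or (x of case_3_handle in the frame of basket between -0.115 and 0.115 m and y of case_3_handle in the frame of basket between -0.095 and 0.095 m and height (world z) of case_3_handle below 0.115 m and contact force between case_3 and basket above 4.2 N and distance of each of case_1_handle, case_2_handle from where it was at the start of the episode below 0.035 m))); the robot touches nothing.
It fails at once if a case is let fall (it moves at over 0.7 m/s with no finger holding it) ((linear speed of case_1 above 0.7 m/s and contact force between the fingers and case_1 below 0.3 N) or (linear speed of case_2 above 0.7 m/s and contact force between the fingers and case_2 below 0.3 N) or (linear speed of case_3 above 0.7 m/s and contact force between the fingers and case_3 below 0.3 N)).
It fails at once if the jar in the basket is knocked over (angle between jar_mid's own z axis and vertical above 0.6 rad).
It fails at once if a bystander (beaker, flask, wash bottle) is moved by over 40 mm or tipped (distance of any of beaker_mid, flask_mid, wash_bottle_mid from where it was at the start of the episode above 0.04 m or angle between any of beaker_mid, flask_mid, wash_bottle_mid's own z axis and vertical above 0.4 rad).
It also fails if it takes over 69 s, if anything falls off the work surface, if the arm or the gripper's body presses on something with over 40 N, if the wrist force passes 120 N, or if a joint passes its speed limit or range.

## Robot

A 6-joint arm with a two-finger parallel gripper is mounted at the origin on the work surface. World frame = base frame: x ahead of the robot, y to its left, z up, the work surface at z = 0. Lengths are in m, angles in degrees, forces in N, time in s.
With the tool pointing down it reaches from about 0.4 to 0.825 m from the base axis. Payload 7 kg.
Tool frame: the origin (TCP) lies midway between the tips of the shut fingers; the grasp point (between the pads) lies 19 mm behind it; z points along the fingers, y is the line along which they close (so a half turn about z gives the same grasp; the last joint's range is limited). The gripper opens to 88 mm and grips with 3 to 60 N. Pads are 19 mm wide; open, the fingers measure 130 mm over their backs; the gripper's body (78 mm by 193 mm) begins 47 mm behind the grasp point.
Start: joints at [80.621, 20.546, 0.682, 0, -70.136, -16.507], TCP at [0.295, 0.607, 0.227] pointing down, gripper open.
Joint ranges: [-176.03, 176.03], [-82.01, 121.73], [-58.28, 71.71], [-173.87, 95.51], [-174.79, -0.11], [-173.66, 173.66]. Speed limits (degrees/s): [136.94, 136.94, 172.46, 180, 180, 180].

## Interface

Orientations are given as [roll, pitch, yaw] about the fixed x, y, z axes, in that order (R = Rz(yaw) Ry(pitch) Rx(roll)).
In Python, from plant import telemetry, viewer, workorder gives the robot as it stands. The module is installed in compiled form; this text tells all that it offers.
- The arm moves only by the tool carry_out, never from a script. Its argument "rows" is a list of rows, each a list of 6 numbers: the shift along the tool's x, y, z in m, then the turn, a rotation vector about the tool's x, y, z in rad. In form: [[tx, ty, tz, ax, ay, az], ...]. A call has 1 to 8 rows; each row is the pose to reach, as a shift and turn from the pose commanded when the call began, along the tool's axes at that moment; what a row does not reach only later rows make up. A row lasts 1/8 s, in which the tool goes at most 62.5 mm and 10.7 degrees, less where a joint would pass 70% of its speed; a pose out of reach is approached as far as the arm can. A call with a gripper value outside its range is refused whole. "grip" is the gripper's target within -1 to 1 (fully open at 1, half-way at 0, shut at -1), set as the call begins (left out, the last holds). The fingers move at their own pace and stop on an object; the grip force is fixed at half the most. Time passes only in rows, so rows that repeat a pose let the fingers close. It gives the time, the measured TCP pose, the force, the opening and the grip force at its end, in the units of the state.
- telemetry.get_obs(): the state, without advancing time (a new reading comes with each control period).
- viewer.snapshot(name): name is "scene" or "side" or "wrist"; returns the picture (400x640x3 uint8, red, green, blue); there is no depth.
- viewer.camera_info(name): a dict with "intrinsics" (3x3 intrinsics, pixels), "k1" (the pictures are not rectified: a ray, as slopes to the right and down, at radius r is drawn at 1 + k1 r^2 times it, then the intrinsics apply), "extrinsics" (4x4, takes a point from camera to world coordinates); the wrist camera has in their place "tool_from_camera" (4x4, takes a point from camera to tool coordinates, whose origin is the TCP and whose axes are the flange's). Camera axes: x right, y down, z forward; pixel columns grow to the right and rows downward; lengths in m; the calibration is good to about 2 mm. A picture is of the moment at which its call begins: read the wrist's pose just before it. camera_info takes no time and is no camera call.
- workorder.close_job(): hands the job in; it is judged then, once.
The state is a dict: "clock": time; "joint_pos": joint angles; "qvel": joint speeds; "tau": joint torques, N m; "tool_pos": TCP position; "orientation": TCP orientation; "force": force on the tool from outside, world axes, zero at the start; "moment": the same for the moment, N m; "opening": finger opening in m; "gripper_force": force on a finger pad.
Only numpy, scipy, OpenCV 4.12 (cv2) and the standard library are available. Lean on these libraries where they do the work, as an engineer would, in place of code of your own. Each camera call takes 0.05 s, during which the arm holds its last target. There are 200 camera calls.

## Working session

There is one attempt and no reset: what is moved stays moved. The work goes in short steps, Python scripts to look and compute and a tool call to move; the robot and the scene stay as the last step left them, time stands still between calls to the robot, and variables do not carry over. Pictures are saved under pics/ and viewed, at most 10 in all, crops included, and the job is handed in when it is done.

Besides the shell and the picture viewer there is one more tool, called after "Emit:" as a command line: name --pt "numbers of a row" for each row, then --argument value for the rest. carry_out: Moves the arm, as the interface text tells. Its arguments: {"type":"object","properties":{"rows":{"type":"array"},"grip":{"type":"number"}},"required":["rows"]}

```bash
mkdir -p pics
python3 - <<'E'
from plant import telemetry, viewer
import cv2, numpy as np
print(telemetry.get_obs())
for n in ["scene","side","wrist"]:
    im=viewer.snapshot(n); cv2.imwrite(f"pics/{n}0.png",im[...,::-1]); print(n,viewer.camera_info(n))
a=cv2.imread("pics/scene0.png");b=cv2.imread("pics/side0.png")
cv2.imwrite("pics/both.png",cv2.resize(np.vstack([a,b]),None,fx=.75,fy=.75,interpolation=cv2.INTER_AREA))
E
```

```text
{'clock': 0.0, 'joint_pos': array([ 8.06201750e+01,  2.05923919e+01,  6.32189660e-01, -1.98009825e-02,
       -7.01350313e+01, -1.65069802e+01]), 'qvel': array([-0.00667666, -0.0276421 , -0.07268333,  0.01272564,  0.01764054,
       -0.0692195 ]), 'tau': array([-3.78531222e-04, -5.82727754e+01,  2.93042189e+01,  6.99670002e+00,
        6.75269999e-03, -1.68083188e-04]), 'tool_pos': array([0.29451153, 0.6068079 , 0.22560085]), 'orientation': array([ 1.79903402e+02, -9.21475538e-03, -2.58935414e+01]), 'force': array([-0.62362145, -0.67717941,  0.27147954]), 'moment': array([-0.03617426,  0.01286245,  0.02592603]), 'gripper_force': 0.0, 'opening': 0.0875575574003936}
scene {'intrinsics': array([[364.56253242,   0.        , 318.42790334],
       [  0.        , 364.56253242, 198.44450842],
       [  0.        ,   0.        ,   1.        ]]), 'k1': -0.04990722792307271, 'extrinsics': array([[-0.80843265,  0.36245098, -0.46375202,  1.05171619],
       [ 0.5883452 ,  0.47496297, -0.65441585,  0.75008984],
       [-0.01692863, -0.80189741, -0.59722187,  0.79833344],
       [ 0.        ,  0.  
[... 367 characters left out ...]
0137695],
       [-0.0114776 , -0.75802392, -0.65212576,  1.00916256],
       [ 0.        ,  0.        ,  0.        ,  1.        ]])}
wrist {'intrinsics': array([[332.73143988,   0.        , 316.48191079],
       [  0.        , 332.73143988, 202.22381006],
       [  0.        ,   0.        ,   1.        ]]), 'k1': -0.047186880228059475, 'tool_from_camera': array([[ 2.15968377e-04, -9.58991059e-01, -2.83436239e-01,
         7.70623005e-02],
       [ 9.99999929e-01,  1.19999383e-04,  3.55953164e-04,
        -2.35782049e-04],
       [-3.07343728e-04, -2.83436296e-01,  9.58991018e-01,
        -1.59696844e-01],
       [ 0.00000000e+00,  0.00000000e+00,  0.00000000e+00,
         1.00000000e+00]])}
```

View pics/scene0.png

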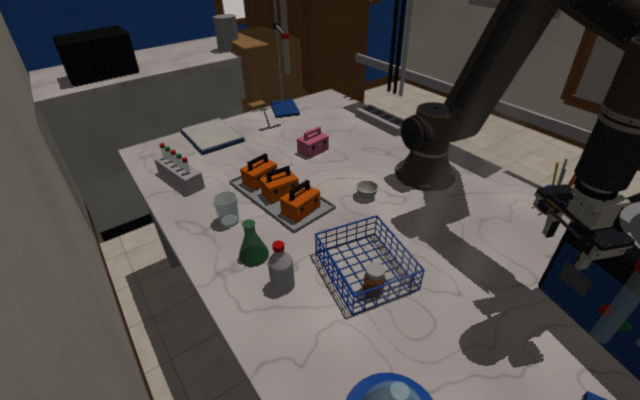

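View pics/side0.png

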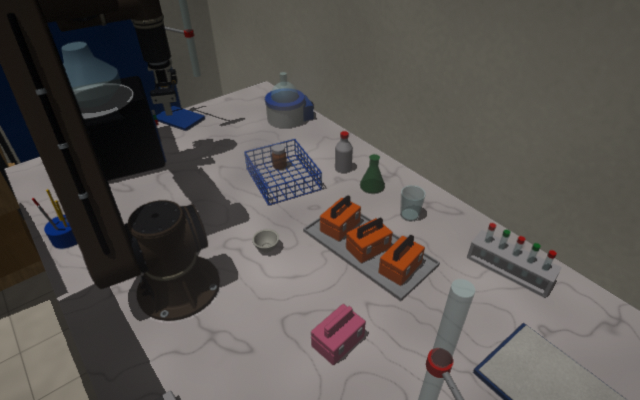

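The three orange cases are at scene (258,172), (279,184) and (300,203), and at side (402,258), (370,238) and (341,216). They stand on the steel tray and fit the description. The pink look-alike, at scene (313,143) and side (338,332), is off the tray and stays untouched. I'll confirm this in an enlarged crop.

```bash
python3 - <<'E'
import cv2, numpy as np
a=cv2.imread("pics/scene0.png");b=cv2.imread("pics/side0.png")
c=cv2.resize(a[145:235,225:345],(800,600),interpolation=cv2.INTER_CUBIC)[:, :]
d=cv2.resize(b[195:295,300:440],(800,571),interpolation=cv2.INTER_CUBIC)
e=cv2.resize(a[210:310,305:430],(500,400),interpolation=cv2.INTER_CUBIC)
f=cv2.resize(b[130:210,235:335],(500,400),interpolation=cv2.INTER_CUBIC)
o=np.zeros((600,800,3),np.uint8)
o[:300,:400]=cv2.resize(c,(400,300));o[:286,400:]=cv2.resize(d,(400,286))
o[300:,:375]=cv2.resize(a[210:310,305:430],(375,300),interpolation=cv2.INTER_CUBIC)
o[300:,400:775]=cv2.resize(b[130:210,235:335],(375,300),interpolation=cv2.INTER_CUBIC)
cv2.imwrite("pics/crop.png",o)
E
cat > h.py <<'E'
import cv2, numpy as np
from plant import telemetry, viewer
from scipy.spatial.transform import Rotation as Ro
def cam(n):
    i=viewer.camera_info(n)
    if n=="wrist":
        o=telemetry.get_obs();T=np.eye(4);T[:3,:3]=Ro.from_euler("xyz",o["orientation"],degrees=True).as_matrix();T[:3,3]=o["tool_pos"]
        return i["intrinsics"],i["k1"],T@i["tool_from_camera"]
    return i["intrinsics"],i["k1"],i["extrinsics"]
def ray(c,uv):
    K,k,E=c
    d=np.array([(uv[0]-K[0,2])/K[0,0],(uv[1]-K[1,2])/K[1,1]]);s=d.copy()
    for _ in range(20): s=d/(1+k*s@s)
    return E[:3,3],E[:3,:3]@np.r_[s,1]
def plane(c,uv,z):
    o,v=ray(c,uv); return o+v*(z-o[2])/v[2]
def tri(c1,u1,c2,u2):
    A=[];b=[]
    for c,u in((c1,u1),(c2,u2)):
        o,v=ray(c,u);v=v/np.linalg.norm(v);P=np.eye(3)-np.outer(v,v);A.append(P);b.append(P@o)
    x,r,_,_=np.linalg.lstsq(np.vstack(A),np.hstack(b),rcond=None);return x,r
E
```

```text
(no output)
```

View pics/crop.png

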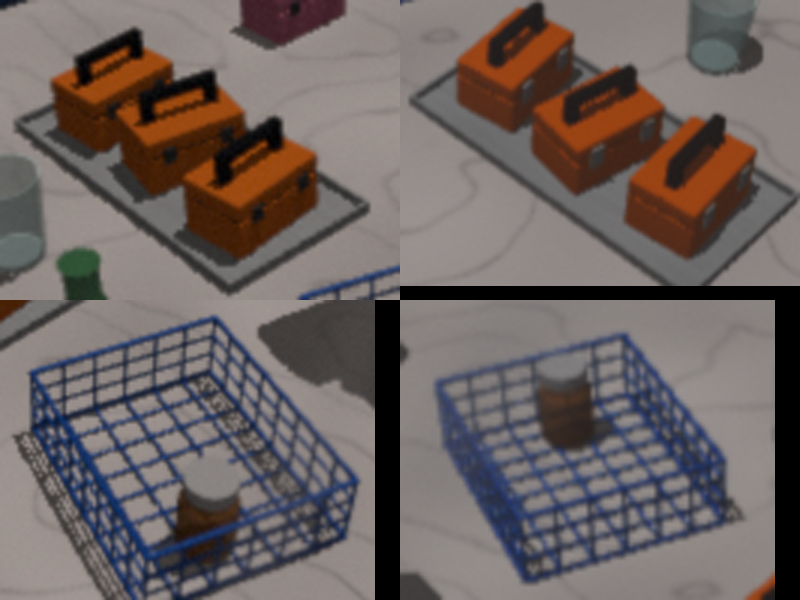

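The crop shows three orange cases with black bars on the tray, and the jar near one end of the basket. The pink one is separate, off the tray.

Run:
```python
from h import *
s,d=cam("scene"),cam("side")
fs=lambda p:(225+p[0]*.3-.5,145+p[1]*.3-.5); fd=lambda p:(300+(p[0]-400)*.35-.5,195+p[1]*.35-.5)
S=[[(82,68),(139,42)],[(145,97),(211,80)],[(221,158),(278,129)]]
D=[[(674,178),(717,127)],[(570,112),(632,78)],[(495,57),(538,13)]]
np.set_printoptions(precision=4,suppress=True)
for a,b in zip(S,D):
    P=[plane(s,fs(p),.102)for p in a];Q=[plane(d,fd(p),.102)for p in b]
    m=lambda P:(P[0]+P[1])/2
    for X in(P,Q):
        v=X[1]-X[0];print(m(X)[:2],np.linalg.norm(v),np.degrees(np.arctan2(v[1],v[0]))%180)
    print(' tri',tri(s,np.mean([fs(p)for p in a],0),d,np.mean([fd(p)for p in b],0))[0])
gs=lambda p:(305+p[0]/3-.5,210+(p[1]-300)/3-.5); gd=lambda p:(235+(p[0]-400)/3.75-.5,130+(p[1]-300)/3.75-.5)
P=np.array([plane(s,gs(p),.08)for p in[(32,374),(214,320),(356,481),(150,553)]])
Q=np.array([plane(d,gd(p),.08)for p in[(438,383),(627,337),(722,462),(525,517)]])
for X in(P,Q):
    print(X[:,:2].tolist(),X.mean(0),np.linalg.norm(np.roll(X,-1,0)-X,axis=1),[np.degrees(np.arctan2(*(X[(i+1)%4]-X[i])[1::-1])) for i in range(4)])
print(plane(s,gs((211,472)),.085),plane(d,gd((562,363)),.085))
for n,z,us,ud in[("beaker",.1,(226,202),(412,195)),("flask",.13,(249,227),(375,157)),("bottle",.16,(279,245),(344,133))]:
    print(n,plane(s,us,z),plane(d,ud,z))
```

```text
[ 0.5532 -0.3404] 0.07901418025308561 7.964824426505118
[ 0.5389 -0.3621] 0.08678580762049946 14.543526882184047
 tri [ 0.5463 -0.3563  0.0917]
[ 0.5294 -0.2333] 0.075220835894381 169.15882706070886
[ 0.5224 -0.2436] 0.08538718161660055 178.0063509964535
 tri [ 0.5259 -0.2401  0.0971]
[ 0.5252 -0.1009] 0.07392500110204844 5.80096553847838
[ 0.516  -0.1155] 0.08864714498660015 17.492673458348033
 tri [ 0.5205 -0.1096  0.0949]
[[0.6041589429009294, 0.09826983963837355], [0.4068494460867037, 0.14463419252573706], [0.4600918289578727, 0.38079937130735214], [0.65344275869385, 0.3319791542966327]] [0.5311 0.2389 0.08  ] [0.2027 0.2421 0.1994 0.2388] [np.float64(166.7763786343239), np.float64(77.29532210945892), np.float64(-14.170728870015457), np.float64(-101.90787240301573)]
[[0.4567951758283446, 0.3720780088253768], [0.6549557883733929, 0.3213374132885374], [0.5961563173380481, 0.0874026894976292], [0.4056246198615068, 0.1342671310581358]] [0.5284 0.2288 0.08  ] [0.2046 0.2412 0.1962 0.2433] [np.float64(-14.362451305670646), np.float64(-104.10901463540833), np.float64(166.18146277139698), np.float64(77.85662845003931)]
[0.5567 0.2999 0.085 ] [0.5704 0.3168 0.085 ]
beaker [ 0.7558 -0.1792  0.1   ] [ 0.735  -0.2154  0.1   ]
flask [0.7658 0.008  0.13  ] [ 0.7599 -0.0138  0.13  ]
bottle [0.75   0.1488 0.16  ] [0.747  0.1382 0.16  ]
```

Emit:
carry_out --pt "0.04 0.042 -0.01 0 0 -0.03" --pt "0.08 0.084 -0.02 0 0 -0.06" --pt "0.12 0.127 -0.03 0 0 -0.09" --pt "0.16 0.169 -0.04 0 0 -0.12" --pt "0.2 0.211 -0.05 0 0 -0.15" --pt "0.24 0.253 -0.06 0 0 -0.18" --pt "0.28 0.296 -0.07 0 0 -0.21" --pt "0.32 0.338 -0.073 0 0 -0.24" --grip 0.3

```text
clock: 1.15
tool_pos: [0.4353, 0.1617, 0.3004]
orientation: [-179.9, -0.1, -12.1]
force: [1.3, -1.2, 0.3]
opening: 0.0567
gripper_force: 0.0
```

```bash
cat >> h.py <<'E'
def go(x,y,z,yaw):
    o=telemetry.get_obs();p=o["tool_pos"];R=Ro.from_euler("xyz",o["orientation"],degrees=True)
    T=Ro.from_euler("xyz",[180,0,yaw],degrees=True)
    print("clock",round(o["clock"],2),"pos",p.round(4),o["orientation"].round(2),"F",o["force"].round(2),"op",round(o["opening"],4))
    print(" shift",R.inv().apply(np.array([x,y,z])-p).round(4),"turn",(R.inv()*T).as_rotvec().round(3))
E
python3 -c "
from h import *
go(.55,-.2,.30,0)"
```

```text
clock 1.15 pos [0.4353 0.1617 0.3004] [-1.7993e+02 -6.0000e-02 -1.2050e+01] F [ 1.26 -1.2   0.3 ] op 0.0567
 shift [1.877e-01 3.298e-01 2.000e-04] turn [-0.001 -0.001 -0.21 ]
```

Emit:
carry_out --pt "0.027 0.047 0 0 0 -0.03" --pt "0.054 0.094 0 0 0 -0.06" --pt "0.081 0.141 0 0 0 -0.09" --pt "0.107 0.188 0 0 0 -0.12" --pt "0.134 0.236 0 0 0 -0.15" --pt "0.161 0.283 0 0 0 -0.18" --pt "0.188 0.33 0 0 0 -0.21" --pt "0.188 0.33 0 0 0 -0.21"

```text
clock: 2.15
tool_pos: [0.5495, -0.2018, 0.2981]
orientation: [180.0, 0.1, -0.3]
force: [-0.8, 0.4, 0.1]
opening: 0.0568
gripper_force: 0.0
```

Run:
```python
from h import *
import pickle
c=cam("wrist");go(.55,-.2,.3,0)
im=viewer.snapshot("wrist")[...,::-1].copy();cv2.imwrite("pics/w1.png",im);pickle.dump(c,open("w1.pkl","wb"))
hsv=cv2.cvtColor(im,cv2.COLOR_BGR2HSV)
o=cv2.inRange(hsv,(3,150,50),(20,255,255));k=cv2.inRange(hsv,(0,0,0),(179,255,45))
n,L,st,ce=cv2.connectedComponentsWithStats(o)
for i in range(1,n):
    if st[i,4]>300: print("orange",st[i],ce[i])
near=cv2.dilate(o,np.ones((25,25)))
n,L,st,ce=cv2.connectedComponentsWithStats(k&near)
for i in range(1,n):
    if st[i,4]>150:
        r=cv2.minAreaRect(np.argwhere(L==i)[:,::-1].astype(np.float32));print("dark",st[i],r)
```

```text
clock 2.15 pos [ 0.5495 -0.2018  0.2981] [ 1.7999e+02  1.4000e-01 -3.3000e-01] F [-0.84  0.44  0.09] op 0.0568
 shift [ 0.0004 -0.0018 -0.0019] turn [ 0.     0.002 -0.006]
orange [ 405  119   74  101 4236] [438.44759207 166.88928234]
orange [ 188  135   89  106 4052] [229.55231984 181.02788746]
orange [315 134  65  74 826] [365.35956416 155.55447942]
```

View pics/w1.png

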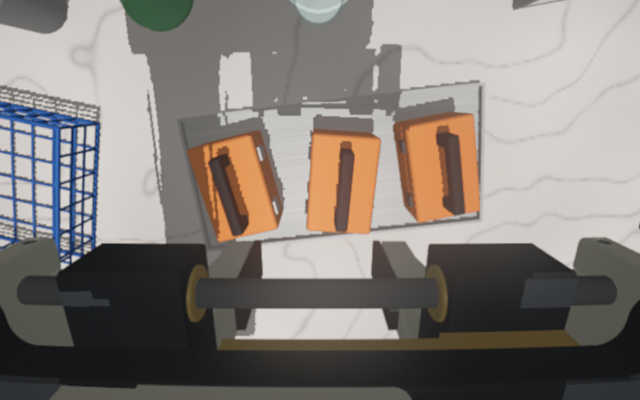

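The wrist view shows the bars near (228,194), (344,190) and (453,174). Next I'll fit each bar with a mask.

Run:
```python
from h import *
import pickle
c=pickle.load(open("w1.pkl","rb"));im=cv2.imread("pics/w1.png").astype(int)
for n,(u0,u1,v0,v1) in dict(C=(207,252,148,238),B=(334,357,143,235),A=(434,468,126,217)).items():
    m=np.zeros(im.shape[:2],np.uint8);m[v0:v1,u0:u1]=((im[v0:v1,u0:u1,2]<125)&(im[v0:v1,u0:u1].max(2)<125))*255
    k,L,st,ce=cv2.connectedComponentsWithStats(m);i=1+st[1:,4].argmax()
    r=cv2.minAreaRect(np.argwhere(L==i)[:,::-1].astype(np.float32));b=cv2.boxPoints(r)
    e=sorted([(np.linalg.norm(b[j]-b[(j+1)%4]),(b[j]+b[(j+1)%4])/2) for j in range(4)],key=lambda t:t[0])[:2]
    P=[plane(c,t[1],.105)for t in e];v=P[1]-P[0]
    print(n,np.round(r[0],1),np.round(r[1],1),((P[0]+P[1])/2).round(4),np.linalg.norm(v).round(4),((np.degrees(np.arctan2(v[1],v[0]))+90)%180-90).round(1),st[i])
```

```text
C [228.6 194.1] [82.3 22.4] [ 0.5302 -0.1053  0.105 ] 0.0921 12.7 [ 209  153   39   83 1345]
B [343.7 189.3] [13.6 83.2] [ 0.5347 -0.2315  0.105 ] 0.0939 -3.7 [ 335  148   19   84 1044]
A [450.6 172.6] [84.1 21.6] [ 0.553  -0.3481  0.105 ] 0.0947 11.9 [ 436  131   28   84 1376]
```

```bash
python3 -c "
from h import *
go(.532,-.232,.15,-4)"
```

```text
clock 2.2 pos [ 0.5492 -0.2003  0.2984] [-1.7999e+02  1.1000e-01 -2.9000e-01] F [-0.28  0.55 -0.09] op 0.0571
 shift [-0.0167  0.0318  0.1484] turn [-0.     0.002  0.065]
```

Emit:
carry_out --pt "-0.006 0.011 0.05 0 0 0.03" --pt "-0.012 0.022 0.1 0 0 0.065" --pt "-0.017 0.032 0.148 0 0 0.065" --pt "-0.017 0.032 0.148 0 0 0.065"

```text
clock: 2.7
tool_pos: [0.5296, -0.2296, 0.1486]
orientation: [-180.0, 0.4, -3.8]
force: [1.4, -0.1, 2.0]
opening: 0.0567
gripper_force: 0.0
```

Run:
```python
from h import *
import pickle
c=cam("wrist");pickle.dump(c,open("w2.pkl","wb"))
im=viewer.snapshot("wrist")[...,::-1];cv2.imwrite("pics/w2.png",im)
go(.532,-.232,.085,-4)
```

```text
clock 2.75 pos [ 0.5318 -0.23    0.1515] [ 1.7998e+02  1.4000e-01 -3.7900e+00] F [ 1.2  -0.09  2.03] op 0.0565
 shift [0.0005 0.0019 0.0665] turn [0.    0.002 0.004]
```

View pics/w2.png

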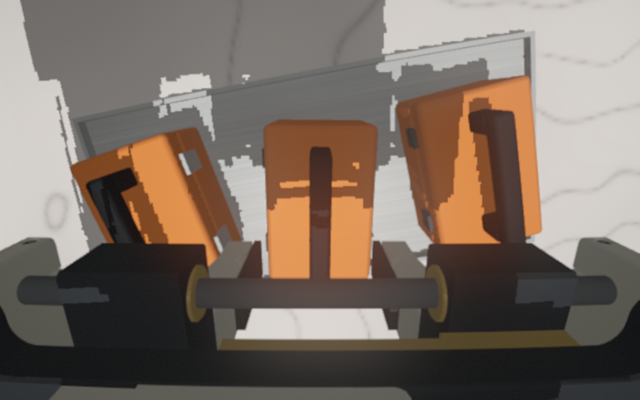

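The bar of case B is centred between the fingers, at column 320 with its far end at row 148. I'll check that end's x position.

Run:
```python
from h import *
import pickle
c=pickle.load(open("w2.pkl","rb"))
print(plane(c,(320,148),.109),plane(c,(320,275),.109),plane(c,(320,121),.074),plane(c,(270,121),.074),plane(c,(374,124),.074))
```

```text
[ 0.58098326 -0.2351539   0.109     ] [ 0.49644414 -0.22975871  0.109     ] [ 0.59474159 -0.23636808  0.074     ] [ 0.59708112 -0.20215141  0.074     ] [ 0.59032555 -0.27330447  0.074     ]
```

Emit:
carry_out --pt "0.003 0.002 0.025 0 0 0" --pt "0.003 0.002 0.05 0 0 0" --pt "0.003 0.002 0.065 0 0 0" --pt "0.003 0.002 0.065 0 0 0"

```text
clock: 3.25
tool_pos: [0.5358, -0.2325, 0.0873]
orientation: [180.0, -0.0, -3.8]
force: [-0.7, -0.5, 0.9]
opening: 0.0571
gripper_force: 0.0
```

Emit:
carry_out --pt "0 0 0 0 0 0" --pt "0 0 0 0 0 0" --pt "0 0 0 0 0 0" --pt "0 0 0 0 0 0" --pt "0 0 0 0 0 0" --pt "0 0 0 0 0 0" --grip -1

```text
clock: 4.0
tool_pos: [0.5352, -0.2328, 0.0865]
orientation: [-180.0, 0.0, -3.8]
force: [-0.5, 0.3, -0.4]
opening: 0.0139
gripper_force: 30.0
```

Gripped, with a 14 mm opening. I'll lift 20 mm and hold still to weigh.

Emit:
carry_out --pt "0 0 -0.006 0 0 0" --pt "0 0 -0.013 0 0 0" --pt "0 0 -0.02 0 0 0" --pt "0 0 -0.02 0 0 0" --pt "0 0 -0.02 0 0 0" --pt "0 0 -0.02 0 0 0"

```text
clock: 4.75
tool_pos: [0.5351, -0.2328, 0.1063]
orientation: [-180.0, 0.0, -3.8]
force: [0.0, -0.1, -2.8]
opening: 0.0139
gripper_force: 30.0
```

Emit:
carry_out --pt "0 0 0 0 0 0" --pt "0 0 0 0 0 0"

```text
clock: 5.0
tool_pos: [0.5352, -0.2328, 0.1064]
orientation: [-180.0, 0.0, -3.8]
force: [-1.0, -0.5, -2.7]
opening: 0.0138
gripper_force: 30.0
```

Emit:
carry_out --pt "0 0 0 0 0 0" --pt "0 0 0 0 0 0"

```text
clock: 5.25
tool_pos: [0.5353, -0.2329, 0.1066]
orientation: [180.0, -0.0, -3.8]
force: [0.2, 0.3, -3.1]
opening: 0.0141
gripper_force: 30.0
```

The reading is about 2.9 N, or 0.29 kg, so B is empty. I'll set it back.

Emit:
carry_out --pt "0 0 0.007 0 0 0" --pt "0 0 0.013 0 0 0" --pt "0 0 0.017 0 0 0" --pt "0 0 0.019 0 0 0" --pt "0 0 0.02 0 0 0" --pt "0 0 0.02 0 0 0"

```text
clock: 6.0
tool_pos: [0.5354, -0.2329, 0.0867]
orientation: [180.0, -0.0, -3.8]
force: [0.4, 0.2, -3.5]
opening: 0.014
gripper_force: 30.0
```

Emit:
carry_out --pt "0 0 0 0 0 0" --pt "0 0 0 0 0 0" --pt "0 0 0 0 0 0" --pt "0 0 0 0 0 0" --grip 0.2

```text
clock: 6.5
tool_pos: [0.5354, -0.2329, 0.0867]
orientation: [180.0, -0.0, -3.8]
force: [0.2, -0.0, -0.1]
opening: 0.0482
gripper_force: 0.0
```

Emit:
carry_out --pt "0 0 -0.03 0 0 0" --pt "0 0 -0.07 0 0 0" --pt "0 0 -0.09 0 0 0" --pt "0 0 -0.09 0 0 0"

```text
clock: 7.0
tool_pos: [0.5363, -0.2331, 0.1785]
orientation: [180.0, -0.2, -3.8]
force: [0.2, -0.7, -0.1]
opening: 0.0522
gripper_force: 0.0
```

```bash
python3 -c "
from h import *
go(.528,-.106,.15,12.5)"
```

```text
clock 7.0 pos [ 0.5363 -0.2331  0.1785] [179.98  -0.21  -3.82] F [ 0.21 -0.69 -0.1 ] op 0.0522
 shift [-0.0168 -0.1262  0.0284] turn [ 0.001 -0.004 -0.285]
```

Emit:
carry_out --pt "-0.005 -0.04 0 0 0 -0.1" --pt "-0.011 -0.085 0.005 0 0 -0.2" --pt "-0.017 -0.126 0.02 0 0 -0.285" --pt "-0.017 -0.126 0.028 0 0 -0.285" --pt "-0.017 -0.126 0.028 0 0 -0.285"

```text
clock: 7.62
tool_pos: [0.5261, -0.1061, 0.1475]
orientation: [-180.0, 0.1, 12.5]
force: [0.5, -0.2, -0.1]
opening: 0.0525
gripper_force: 0.0
```

Run:
```python
from h import *
import pickle
c=cam("wrist");pickle.dump(c,open("w3.pkl","wb"))
im=viewer.snapshot("wrist")[...,::-1];cv2.imwrite("pics/w3.png",im)
go(.528,-.106,.087,12.5)
```

```text
clock 7.67 pos [ 0.5265 -0.1065  0.148 ] [1.800e+02 7.000e-02 1.246e+01] F [ 0.23  0.5  -1.47] op 0.0525
 shift [ 0.0017 -0.0001  0.061 ] turn [ 0.     0.001 -0.001]
```

View pics/w3.png

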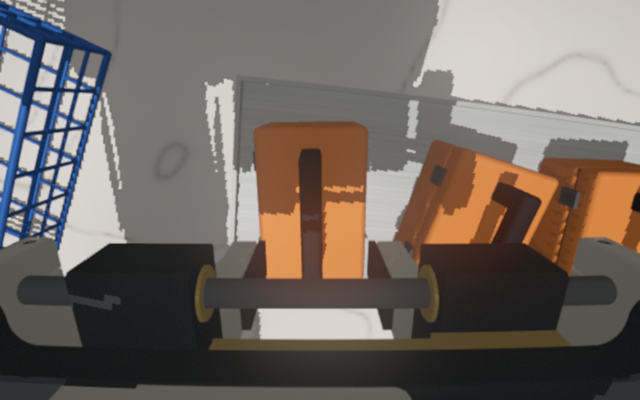

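Case C's bar is at column 311 with its end at row 149, aligned in yaw. I need a shift of about −3 mm in y and +3 mm in x.

Emit:
carry_out --pt "0.003 -0.003 0.025 0 0 0" --pt "0.003 -0.003 0.048 0 0 0" --pt "0.003 -0.003 0.061 0 0 0" --pt "0.003 -0.003 0.061 0 0 0"

```text
clock: 8.18
tool_pos: [0.5285, -0.1032, 0.0869]
orientation: [-180.0, 0.1, 12.4]
force: [0.1, 0.6, 0.5]
opening: 0.0527
gripper_force: 0.0
```

Emit:
carry_out --pt "0 0 0 0 0 0" --pt "0 0 0 0 0 0" --pt "0 0 0 0 0 0" --pt "0 0 0 0 0 0" --pt "0 0 0 0 0 0" --pt "0 0 0 0 0 0" --grip -1

```text
clock: 8.93
tool_pos: [0.529, -0.1022, 0.0876]
orientation: [-180.0, -0.0, 12.5]
force: [-0.3, 2.0, 2.2]
opening: 0.0139
gripper_force: 30.0
```

Emit:
carry_out --pt "0 0 -0.006 0 0 0" --pt "0 0 -0.013 0 0 0" --pt "0 0 -0.02 0 0 0" --pt "0 0 -0.02 0 0 0" --pt "0 0 -0.02 0 0 0" --pt "0 0 -0.02 0 0 0"

```text
clock: 9.68
tool_pos: [0.5287, -0.1024, 0.1073]
orientation: [-180.0, 0.0, 12.5]
force: [-0.2, 0.3, -6.6]
opening: 0.0137
gripper_force: 30.0
```

Emit:
carry_out --pt "0 0 0 0 0 0" --pt "0 0 0 0 0 0"

```text
clock: 9.93
tool_pos: [0.5289, -0.1024, 0.1074]
orientation: [-180.0, 0.0, 12.5]
force: [-0.2, 0.2, -6.4]
opening: 0.0137
gripper_force: 30.0
```

C weighs about 6.5 N, or 0.66 kg, so it is the loaded case. I'll raise it and carry it over the basket.

Emit:
carry_out --pt "0 0 -0.01 0 0 0" --pt "0 0 -0.03 0 0 0" --pt "0 0 -0.055 0 0 0" --pt "0 0 -0.08 0 0 0" --pt "0 0 -0.105 0 0 0" --pt "0 0 -0.12 0 0 0" --pt "0 0 -0.125 0 0 0" --pt "0 0 -0.125 0 0 0"

```text
clock: 10.92
tool_pos: [0.5287, -0.1024, 0.2322]
orientation: [-180.0, 0.0, 12.5]
force: [-0.9, 1.0, -7.1]
opening: 0.0136
gripper_force: 30.0
```

```bash
python3 -c "
from h import *
go(.523,.198,.23,-12.6)"
```

```text
clock 10.93 pos [ 0.5287 -0.1024  0.2322] [-1.7998e+02  2.0000e-02  1.2490e+01] F [-0.88  1.03 -7.08] op 0.0136
 shift [ 0.0594 -0.2945  0.0023] turn [-0.     0.     0.438]
```

Emit:
carry_out --pt "0.003 -0.015 0 0 0 0.02" --pt "0.009 -0.045 0 0 0 0.07" --pt "0.018 -0.09 0 0 0 0.13" --pt "0.028 -0.14 0 0 0 0.21" --pt "0.038 -0.19 0 0 0 0.28" --pt "0.048 -0.238 0 0 0 0.35" --pt "0.056 -0.275 0 0 0 0.41" --pt "0.059 -0.294 0 0 0 0.438"

```text
clock: 11.92
tool_pos: [0.5223, 0.1992, 0.231]
orientation: [179.9, 0.1, -12.6]
force: [-0.3, -0.9, -5.6]
opening: 0.0137
gripper_force: 30.0
```

Emit:
carry_out --pt "0 0 0 0 0 0" --pt "0 0 0 0 0 0"

```text
clock: 12.18
tool_pos: [0.5225, 0.1969, 0.2316]
orientation: [179.9, 0.1, -12.6]
force: [1.1, -0.9, -5.8]
opening: 0.0138
gripper_force: 30.0
```

Run:
```python
from h import *
import pickle
c=cam("wrist");pickle.dump(c,open("w4.pkl","wb"))
im=viewer.snapshot("wrist")[...,::-1];cv2.imwrite("pics/w4.png",im)
go(.523,.198,.092,-12.6)
```

```text
clock 12.22 pos [0.5227 0.1967 0.2319] [ 1.7994e+02  5.0000e-02 -1.2600e+01] F [ 0.11 -1.21 -6.4 ] op 0.0142
 shift [ 0.0002 -0.0015  0.1399] turn [0.001 0.001 0.   ]
```

View pics/w4.png

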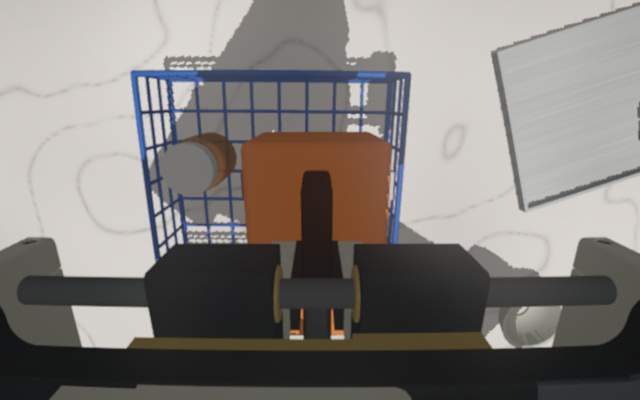

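The case hangs square over the basket. The rim's far corners are at (133,73) and (409,74), and the jar cap is near (190,165).

Run:
```python
from h import *
import pickle
c=pickle.load(open("w4.pkl","rb"))
a,b=plane(c,(134,75),.08),plane(c,(408,76),.08);v=(b-a)/np.linalg.norm(b-a);n=np.array([v[1],-v[0],0])
print(a,b,np.linalg.norm(b-a),np.degrees(np.arctan2(v[1],v[0])))
n=n if n[0]<0 else -n
m=(a+b)/2+n*.1025;print("centre",m)
for q in(plane(c,(190,165),.085),plane(c,(152,250),.08),plane(c,(396,242),.08),np.array([.5225,.1967,0])):
    print(q,"basket xy",(q-m)@v,-(q-m)@n)
```

```text
[0.65889181 0.33323515 0.08      ] [0.60386424 0.0954888  0.08      ] 0.24403147306465225 -103.03191174179887
centre [0.53151795 0.23747508 0.08      ]
[0.57037218 0.30719659 0.085     ] basket xy -0.07668719136022947 0.02213176351171429
[0.49447916 0.37679403 0.08      ] basket xy -0.12737872059641767 -0.06750039300946872
[0.44896472 0.13029374 0.08      ] basket xy 0.1230360777102748 -0.05625832580966197
[0.5225 0.1967 0.    ] basket xy 0.04175839596429778 0.00040883378729089984
```

The case is at basket (0.042, 0.000), which is where it should be. I'll lower it.

Emit:
carry_out --pt "0 0 0.01 0 0 0" --pt "0 0 0.03 0 0 0" --pt "0 0 0.055 0 0 0" --pt "0 0 0.08 0 0 0" --pt "0 0 0.105 0 0 0" --pt "0 0 0.123 0 0 0" --pt "0 0 0.132 0 0 0" --pt "0 0 0.135 0 0 0"

```text
clock: 13.22
tool_pos: [0.5229, 0.1969, 0.0971]
orientation: [180.0, 0.0, -12.6]
force: [0.8, -0.1, -5.2]
opening: 0.0136
gripper_force: 30.0
```

Emit:
carry_out --pt "0 0 0.002 0 0 0" --pt "0 0 0.004 0 0 0" --pt "0 0 0.006 0 0 0" --pt "0 0 0.007 0 0 0" --pt "0 0 0.007 0 0 0" --pt "0 0 0.007 0 0 0"

```text
clock: 13.98
tool_pos: [0.523, 0.1974, 0.0906]
orientation: [-180.0, -0.0, -12.6]
force: [0.0, 0.4, -6.2]
opening: 0.0135
gripper_force: 30.0
```

Emit:
carry_out --pt "0 0 0.001 0 0 0" --pt "0 0 0.002 0 0 0" --pt "0 0 0.002 0 0 0"

```text
clock: 14.35
tool_pos: [0.5232, 0.1977, 0.0896]
orientation: [-180.0, -0.0, -12.6]
force: [-4.4, 1.4, 5.0]
opening: 0.0139
gripper_force: 30.0
```

Emit:
carry_out --pt "0 0 0 0 0 0" --pt "0 0 0 0 0 0" --pt "0 0 0 0 0 0" --pt "0 0 0 0 0 0" --grip 0.1

```text
clock: 14.85
tool_pos: [0.5231, 0.1974, 0.0885]
orientation: [180.0, -0.0, -12.6]
force: [0.2, 0.3, -0.7]
opening: 0.0464
gripper_force: 0.0
```

Emit:
carry_out --pt "0 0 -0.03 0 0 0" --pt "0 0 -0.07 0 0 0" --pt "0 0 -0.11 0 0 0" --pt "0 0 -0.16 0 0 0" --pt "0 0 -0.2 0 0 0" --pt "0 0 -0.2 0 0 0" --pt "0 0 -0.2 0 0 0"

```text
clock: 15.72
tool_pos: [0.5226, 0.1973, 0.2881]
orientation: [180.0, 0.0, -12.6]
force: [-0.4, 0.8, -0.2]
opening: 0.0485
gripper_force: 0.0
```

Run:
```python
from h import *
go(.5,.2,.3,0)
a=viewer.snapshot("scene")[...,::-1];b=viewer.snapshot("side")[...,::-1]
o=np.zeros((600,800,3),np.uint8)
o[:300]=cv2.resize(a[140:320,200:440],(800,600))[::2] if 0 else 0
o[:, :400]=cv2.resize(a[140:320,220:430],(400,600))[:, :] ; o[:,400:]=cv2.resize(b[120:300,230:440],(400,600))
cv2.imwrite("pics/end.png",cv2.resize(o,(800,343)))
```

```text
clock 15.72 pos [0.5226 0.1973 0.2881] [ 1.80e+02  3.00e-02 -1.26e+01] F [-0.43  0.78 -0.24] op 0.0485
 shift [-0.0227  0.0023 -0.0119] turn [-0.     0.001 -0.22 ]
```

View pics/end.png

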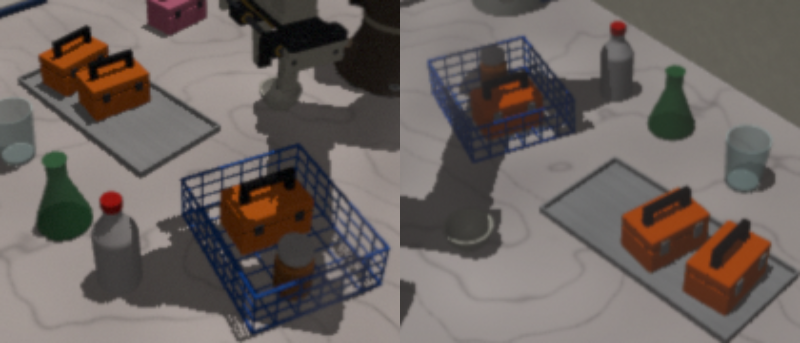

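The loaded case stands upright in the basket beside the upright jar. The two other cases are upright on the tray, the bystanders are in place, and the gripper is clear.

```bash
python3 -c "
from plant import workorder
print(workorder.close_job())"
```

```text
the job is handed in; nothing more can be done
None
```

The job is handed in: the one loaded case (about 0.66 kg) stands upright in the basket beside the jar. Of the other two I lifted only one (about 0.29 kg, set back where it stood); the third was never touched and both stand upright on the tray. The hand-in returned no verdict.

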